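Find the softest vibration mount and push its reject tag down

ROBOT

A 6-joint arm with a two-finger parallel gripper is mounted at the origin on the work surface. World frame = base frame: x ahead of the robot, y to its left, z up, the work surface at z = 0. Lengths are in mm, angles in degrees, forces in N, time in s.
With the tool pointing down it reaches from about 400 to 825 mm from the base axis. Payload 7 kg.
Tool frame: the origin (TCP) lies at the very end of the fingers, on their centre line; the grasp point (between the pads) lies 19 mm behind it; z points along the fingers, y is the line along which they close (so a half turn about z gives the same grasp; the last joint's range is limited). The gripper opens to 85 mm and grips with 20 to 120 N. Pads are 22 mm wide; open, the fingers measure 114 mm over their backs; the gripper's body (76 mm by 85 mm) begins 54 mm behind the grasp point. The pads swing forward as they close: fully open they stand 13 mm farther back than shut.
Start: joints at [-55.858, 20.546, 0.682, 0, -70.136, -16.507], TCP at [204.473, -643.262, 231.302] pointing down, gripper open.
Joint ranges: [-176.03, 176.03], [-82.01, 121.73], [-58.28, 71.71], [-173.87, 95.51], [-174.79, -0.11], [-173.66, 173.66]. Speed limits (degrees/s): [136.94, 136.94, 172.46, 180, 180, 180].

INTERFACE

Orientations are given as a 3x3 rotation matrix whose columns are the frame's x, y, z axes.
In Python, from cell import read_state, imaging, ticket gives the robot as it stands.
- The arm moves only by the shell command python3 -m crank 'ROWS' [FORCE]. ROWS is JSON, a list of rows, each an object of numbers: "tx", "ty", "tz": the shift along the tool's x, y, z in cm; "wx", "wy", "wz": the turn, a rotation vector about the tool's x, y, z in rad; "claw": the opening, from 0 (shut) to 1 (fully open). A call has 1 to 5 rows; each row is the pose to reach, as a shift and turn from the pose commanded when the call began, along the tool's axes at that moment; what a row does not reach only later rows make up. A row lasts 1/12 s, in which the tool goes at most 41.7 mm and 7.16 degrees, less where a joint would pass 70% of its speed; a pose out of reach is approached as far as the arm can. A call with a gripper value outside its range is refused whole. The fingers move at their own pace and stop on an object; FORCE is the grip in N (left out, the last holds). Time passes only in rows, so rows that repeat a pose let the fingers close. It gives the time, the measured TCP pose, the force, the opening and the grip force at its end, in the units of the state.
- read_state(): the state, without advancing time (a new reading comes with each control period).
- imaging.camera(name): name is "scene" or "top"; returns a dict with "pixels" (384x512x3 uint8, red, green, blue), "camera_matrix" (3x3 intrinsics, pixels), "camera_from_world" (4x4, takes a point from world to camera coordinates). Camera axes: x right, y down, z forward; pixel columns grow to the right and rows downward; lengths in mm; the calibration is good to about 2 mm. A picture is of the moment at which its call begins. There is no depth.
- ticket.sign_off(): hands the job in; it is judged then, once.
The state is a dict: "clock": time; "joint_pos": joint angles; "qvel": joint speeds; "effort": joint torques, N m; "position": TCP position; "tcp_rot": TCP orientation; "wrist_force": force on the tool from outside, world axes, zero at the start; "wrist_torque": the same for the moment, N m; "gripper_width": finger opening in mm; "gripper_force": force on a finger pad.
Only numpy, scipy, OpenCV 4.12 (cv2) and the standard library are available. Lean on these libraries where they do the work, as an engineer would, in place of code of your own. Each camera call takes 0.05 s, during which the arm holds its last target. There are 200 camera calls.

TASK

Three vibration mounts stand in a row on the inspection bench, and one has gone soft. Starting with the mount on the robot's left and working to its right, press each round pad at least a centimetre down to feel its spring and let it come back up; then push the orange tag of the softest mount fully down, leaving the other two tags up. Only touch: pick nothing up, leave the mounts where they stand, and leave everything else on the bench alone.

Things in the scene. Friction and masses are not known exactly. Their poses are not given: they have to be found in the camera images.
- mount_a: One of three like-looking loose mounts (0.6 to 1.3 kg) in a row along world y, 0.21 to 0.37 m apart, in any order; one is softest. Steel base 130 x 70 x 12 mm (own x, y, z); origin at the centre of its underside. Pad axis at own x +25 mm, on a grey cup 54 mm wide, 42 mm high; orange tag at own x -45 mm, in a black holder 22 x 40 mm whose top is 45 mm above the bench.
- pad_a_top (a point): Centre of the top of mount_a's pad, a black rubber disc on aluminium, 48 mm across, its top 84 mm above the bench when up. It moves with the pad.
- pad_a (a joint): Travel of mount_a's pad straight down (m): 0 up, 0.022 at its stop. A spring returns it. The springs have a small preload (1 to 4 N) and pushed down 10 mm they push back with about 2.5, 5 and 9 N, pushed down 15 mm with about 3.3, 6.6 and 12 N: which mount has which is not told.
- tag_a_top (a point): Centre of the top of mount_a's orange tag, an upright plate 12 mm (own x) by 30 mm (own y), its top about 67 mm above the bench when up, 49 mm when fully down. It moves with the tag.
- tag_a (a joint): Travel of mount_a's tag straight down into its holder (m): starts at 0 to 0.002 (up), 0.018 fully down. It slides stiffly (5 to 9 N) and stays where it is left. From about 6 mm of travel on, a spring finger inside the mount bears on its own pad with some 2.5 N: with the tag fully down the softest pad sinks about 10 mm, the others 0 to 4 mm.
- mount_b: One of three like-looking loose mounts (0.6 to 1.3 kg) in a row along world y, 0.21 to 0.37 m apart, in any order; one is softest. Steel base 130 x 70 x 12 mm (own x, y, z); origin at the centre of its underside. Pad axis at own x +25 mm, on a grey cup 54 mm wide, 42 mm high; orange tag at own x -45 mm, in a black holder 22 x 40 mm whose top is 45 mm above the bench.
- pad_b_top (a point): Centre of the top of mount_b's pad, a black rubber disc on aluminium, 48 mm across, its top 84 mm above the bench when up. It moves with the pad.
- pad_b (a joint): Travel of mount_b's pad straight down (m): 0 up, 0.022 at its stop. A spring returns it. The springs have a small preload (1 to 4 N) and pushed down 10 mm they push back with about 2.5, 5 and 9 N, pushed down 15 mm with about 3.3, 6.6 and 12 N: which mount has which is not told.
- tag_b_top (a point): Centre of the top of mount_b's orange tag, an upright plate 12 mm (own x) by 30 mm (own y), its top about 67 mm above the bench when up, 49 mm when fully down. It moves with the tag.
- tag_b (a joint): Travel of mount_b's tag straight down into its holder (m): starts at 0 to 0.002 (up), 0.018 fully down. It slides stiffly (5 to 9 N) and stays where it is left. From about 6 mm of travel on, a spring finger inside the mount bears on its own pad with some 2.5 N: with the tag fully down the softest pad sinks about 10 mm, the others 0 to 4 mm.
- mount_c: One of three like-looking loose mounts (0.6 to 1.3 kg) in a row along world y, 0.21 to 0.37 m apart, in any order; one is softest. Steel base 130 x 70 x 12 mm (own x, y, z); origin at the centre of its underside. Pad axis at own x +25 mm, on a grey cup 54 mm wide, 42 mm high; orange tag at own x -45 mm, in a black holder 22 x 40 mm whose top is 45 mm above the bench.
- pad_c_top (a point): Centre of the top of mount_c's pad, a black rubber disc on aluminium, 48 mm across, its top 84 mm above the bench when up. It moves with the pad.
- pad_c (a joint): Travel of mount_c's pad straight down (m): 0 up, 0.022 at its stop. A spring returns it. The springs have a small preload (1 to 4 N) and pushed down 10 mm they push back with about 2.5, 5 and 9 N, pushed down 15 mm with about 3.3, 6.6 and 12 N: which mount has which is not told.
- tag_c_top (a point): Centre of the top of mount_c's orange tag, an upright plate 12 mm (own x) by 30 mm (own y), its top about 67 mm above the bench when up, 49 mm when fully down. It moves with the tag.
- tag_c (a joint): Travel of mount_c's tag straight down into its holder (m): starts at 0 to 0.002 (up), 0.018 fully down. It slides stiffly (5 to 9 N) and stays where it is left. From about 6 mm of travel on, a spring finger inside the mount bears on its own pad with some 2.5 N: with the tag fully down the softest pad sinks about 10 mm, the others 0 to 4 mm.
- jar: Amber glass jar with black lid, 36 mm across, 60 mm high, between two mounts. Loose bystander; origin at the underside.
- weight: Brass weight, 34 mm across, 50 mm high, between two mounts. Loose bystander; origin at the underside.
- mug: White mug, 80 mm across, 90 mm high, beyond the mounts. Loose bystander; origin at the underside.
- bottle: Green glass bottle, 62 mm across, 200 mm high, beyond the mounts. Loose bystander; origin at the underside.
- marker: White marker with a red cap, 130 mm long, 18 mm thick, lying along its own x beyond the mounts. Loose bystander; origin at the underside.
- wrench: Steel wrench lying along its own x beyond the mounts. Loose bystander; origin at the underside.

How it is judged:
By the outcome, as a careful person would: the job done as asked, in the order asked, and still so for the second after the job is handed in, with the robot touching nothing.
It also fails if it takes over 58 s, if anything falls off the work surface, if the arm or the gripper's body presses on something with over 40 N, if the wrist force passes 120 N, or if a joint passes its speed limit or range.

## Working session

There is one attempt and no reset: what is moved stays moved. The work goes in short steps, Python scripts to look and compute and a shell command to move; the robot and the scene stay as the last step left them, time stands still between calls to the robot, and variables do not carry over. Pictures are saved under pics/ and viewed, at most 10 in all, crops included, and the job is handed in when it is done.

```bash
mkdir -p pics
python3 - <<'E'
from cell import read_state, imaging
import cv2, numpy as np
s=read_state(); print(s['clock'],s['position'],np.round(s['tcp_rot'],3).tolist(),s['gripper_width'],s['wrist_force'])
for n in('top','scene'):
    c=imaging.camera(n); cv2.imwrite(f'pics/{n}0.png',c['pixels'][:,:,::-1]); np.savez(n+'0.npz',**c)
    print(np.round(c['camera_from_world'],3).tolist(),c['camera_matrix'].tolist())
E
```

```text
0.0 [ 204.31946641 -642.8267376   230.35919395] [[-0.953, -0.303, -0.001], [-0.303, 0.953, 0.002], [0.0, 0.002, -1.0]] 85.57992684301793 [ 0.16315067  0.27544769 -0.01172561]
[[-0.019, -1.0, 0.003, 6.333], [-0.981, 0.018, -0.193, 604.322], [0.193, -0.007, -0.981, 927.461], [0.0, 0.0, 0.0, 1.0]] [[417.02161003696045, 0.0, 263.15772523024503], [0.0, 417.02161003696045, 192.363452125014], [0.0, 0.0, 1.0]]
[[0.715, 0.699, -0.011, -415.071], [0.551, -0.572, -0.608, -297.921], [-0.431, 0.429, -0.794, 1309.707], [0.0, 0.0, 0.0, 1.0]] [[413.2126981793381, 0.0, 260.3211905708917], [0.0, 413.2126981793381, 192.21015747883698], [0.0, 0.0, 1.0]]
```

View pics/top0.png

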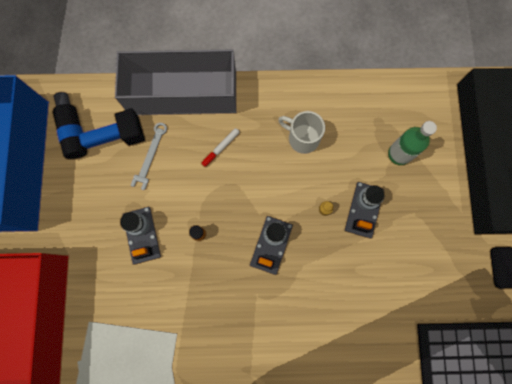

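View pics/scene0.png

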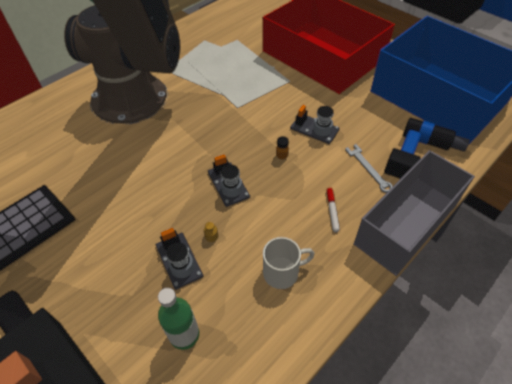

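The top view shows mounts with pads near (132,221), (276,232) and (374,194) and tags near (140,252), (265,262) and (365,225). The scene view shows the same three, with the pads beyond the tags. The jar sits at (197,232) and the weight at (327,208), both in the top view.

```bash
cat > h.py <<'E'
import cv2, numpy as np
def ray(c,u,v,z):
    T=c['camera_from_world'];R=T[:3,:3];o=-R.T@T[:3,3]
    d=R.T@np.linalg.inv(c['camera_matrix'])@[u,v,1]
    return (o+d*(z-o[2])/d[2])
def proj(c,p):
    q=c['camera_from_world'][:3]@[*p,1]; q=c['camera_matrix']@q; return q[:2]/q[2]
E
python3 - <<'E'
from h import *
t=dict(np.load('top0.npz'));s=dict(np.load('scene0.npz'))
def tags(c,z):
    h=cv2.cvtColor(c['pixels'],cv2.COLOR_RGB2HSV)
    m=cv2.inRange(h,(5,200,120),(18,255,255))
    n,_,st,ce=cv2.connectedComponentsWithStats(m)
    return [(ce[i].round(1),st[i,4],ray(c,*ce[i],z).round(1)) for i in range(1,n) if 20<st[i,4]<400]
print('top');[print(*x) for x in tags(t,65)]
print('scene');[print(*x) for x in tags(s,58)]
# pads: dark blobs near seeds
g=t['pixels'].max(axis=2)
for u,v in((132,221),(276,232),(374,194)):
    w=g[v-16:v+17,u-16:u+17]; m=(w<38).astype(np.uint8)
    n,l,st,ce=cv2.connectedComponentsWithStats(cv2.morphologyEx(m,cv2.MORPH_OPEN,np.ones((5,5),np.uint8)))
    for i in range(1,n):
        c=ce[i]+[u-16,v-16]; print(c.round(1),st[i],ray(t,*c,84).round(1))
big=np.hstack([cv2.resize(t['pixels'][v-20:v+50,u-35:u+35],None,fx=3.7,fy=3.7,interpolation=cv2.INTER_CUBIC) for u,v in((132,221),(276,232),(374,194))])
cv2.imwrite('pics/crop.png',big[:,:,::-1])
E
```

```text
top
[364.8 224.2] 74 [ 523.5 -238.9   65. ]
[138.5 251.6] 75 [470.4 282.4  65. ]
[264.9 261.7] 69 [442.3  -5.8  65. ]
scene
[301.7 108.2] 26 [466.1 287.6  58. ]
[219.7 157.2] 35 [436.7  -2.8  58. ]
[167.3 231.7] 52 [ 519.6 -238.6   58. ]
[129.6 220.9] [  6   8  16  17 231] [539.  299.8  84. ]
[275.6 231.9] [  7   8  18  17 247] [507.9 -31.1  84. ]
[374.5 194.3] [  9   9  16  16 222] [ 590.2 -261.1   84. ]
```

View pics/crop.png

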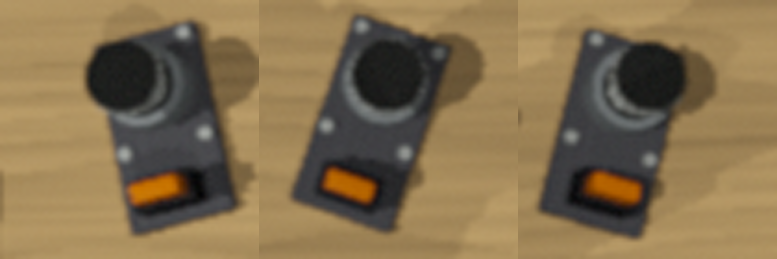

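```bash
python3 - <<'E'
from h import *
t=dict(np.load('top0.npz'));s=dict(np.load('scene0.npz'))
print('bottle cap',ray(t,428,128,200),ray(s,167,297,200))
print('bottle base',ray(s,185,340,0)); print('mug',ray(t,305,128,90)); print('jar',ray(t,196,232,60),'wt',ray(t,327,207,50))
E
python3 -m crank '[{"wz":0.1,"tz":-1,"claw":0},{"wz":0.2,"tz":-2,"claw":0},{"wz":0.307,"tz":-2,"claw":0},{"wz":0.307,"tz":-2,"claw":0},{"wz":0.307,"tz":-2,"claw":0}]' 20
```

```text
bottle cap [ 707.11331229 -350.39287665  200.        ] [ 711.87584435 -354.72160015  200.        ]
bottle base [ 716.81517869 -359.93980622    0.        ]
mug [ 751.27675757 -106.45277447   90.        ]
jar [513.35037167 152.47407009  60.        ] wt [ 567.92892015 -155.7142843    50.        ]invalid input at $[0]: expected keys tx, ty, tz, wx, wy, wz, claw
```

```bash
python3 -m crank '[{"tx":0,"ty":0,"tz":-1,"wx":0,"wy":0,"wz":0.1,"claw":0},{"tx":0,"ty":0,"tz":-2,"wx":0,"wy":0,"wz":0.2,"claw":0},{"tx":0,"ty":0,"tz":-2,"wx":0,"wy":0,"wz":0.307,"claw":0},{"tx":0,"ty":0,"tz":-2,"wx":0,"wy":0,"wz":0.307,"claw":0},{"tx":0,"ty":0,"tz":-2,"wx":0,"wy":0,"wz":0.307,"claw":0}]' 20
```

```text
clock: 0.52
position: [204.4, -643.0, 250.8]
tcp_rot: [[-1.0, -0.004, -0.0], [-0.004, 1.0, 0.001], [0.0, 0.001, -1.0]]
wrist_force: [0.1, 0.3, -0.7]
gripper_width: 25.5
gripper_force: 0.0
```

```bash
for i in 1 2; do python3 -m crank '[{"tx":-2.4,"ty":3,"tz":0,"wx":0,"wy":0,"wz":0,"claw":0},{"tx":-4.8,"ty":6,"tz":0,"wx":0,"wy":0,"wz":0,"claw":0},{"tx":-7.2,"ty":9,"tz":0,"wx":0,"wy":0,"wz":0,"claw":0},{"tx":-9.6,"ty":12,"tz":0,"wx":0,"wy":0,"wz":0,"claw":0},{"tx":-12,"ty":15,"tz":0,"wx":0,"wy":0,"wz":0,"claw":0}]' | grep pos; done
for i in 1 2 3; do python3 -m crank '[{"tx":-0.6,"ty":4,"tz":0,"wx":0,"wy":0,"wz":0,"claw":0},{"tx":-1.2,"ty":8,"tz":0,"wx":0,"wy":0,"wz":0,"claw":0},{"tx":-1.8,"ty":12,"tz":0,"wx":0,"wy":0,"wz":0,"claw":0},{"tx":-2.4,"ty":16,"tz":0,"wx":0,"wy":0,"wz":0,"claw":0},{"tx":-3,"ty":20,"tz":0,"wx":0,"wy":0,"wz":0,"claw":0}]' |grep -E 'pos|clock|rot'; done
```

```text
position: [324.8, -491.5, 250.6]
position: [444.8, -341.2, 250.9]
clock: 1.77
position: [473.6, -141.1, 250.9]
tcp_rot: [[-1.0, -0.005, -0.001], [-0.005, 1.0, 0.0], [0.001, 0.0, -1.0]]
clock: 2.18
position: [503.4, 59.0, 251.1]
tcp_rot: [[-1.0, -0.005, -0.0], [-0.005, 1.0, 0.0], [0.0, 0.0, -1.0]]
clock: 2.6
position: [533.3, 259.0, 250.9]
tcp_rot: [[-1.0, -0.005, -0.001], [-0.005, 1.0, -0.0], [0.001, -0.0, -1.0]]
```

```bash
python3 -m crank '[{"tx":-0.3,"ty":2,"tz":2,"wx":0,"wy":0,"wz":0,"claw":0},{"tx":-0.6,"ty":4.1,"tz":5,"wx":0,"wy":0,"wz":0,"claw":0},{"tx":-0.6,"ty":4.1,"tz":9,"wx":0,"wy":0,"wz":0,"claw":0},{"tx":-0.6,"ty":4.1,"tz":12.5,"wx":0,"wy":0,"wz":0,"claw":0},{"tx":-0.6,"ty":4.1,"tz":14.5,"wx":0,"wy":0,"wz":0,"claw":0}]'
python3 -m crank '[{"tx":0,"ty":0,"tz":1.0,"wx":0,"wy":0,"wz":0,"claw":0},{"tx":0,"ty":0,"tz":1.0,"wx":0,"wy":0,"wz":0,"claw":0},{"tx":0,"ty":0,"tz":1.0,"wx":0,"wy":0,"wz":0,"claw":0},{"tx":0,"ty":0,"tz":1.0,"wx":0,"wy":0,"wz":0,"claw":0}]'
python3 - <<'E'
from cell import imaging
import cv2,numpy as np
a=imaging.camera('top')['pixels'][170:290,80:200];b=imaging.camera('scene')['pixels'][60:180,250:370]
cv2.imwrite('pics/a1.png',cv2.resize(np.hstack([a,b]),None,fx=3,fy=3)[:,:,::-1])
E
```

```text
clock: 3.02
position: [537.3, 296.9, 101.3]
tcp_rot: [[-1.0, -0.005, -0.005], [-0.005, 1.0, -0.004], [0.005, -0.004, -1.0]]
wrist_force: [-1.2, -0.6, -0.7]
gripper_width: 0.2
gripper_force: 0.0
clock: 3.35
position: [540.7, 298.7, 98.1]
tcp_rot: [[-1.0, -0.002, 0.002], [-0.002, 1.0, 0.002], [-0.002, 0.002, -1.0]]
wrist_force: [0.0, -1.0, 0.3]
gripper_width: 0.2
gripper_force: 0.0
```

View pics/a1.png

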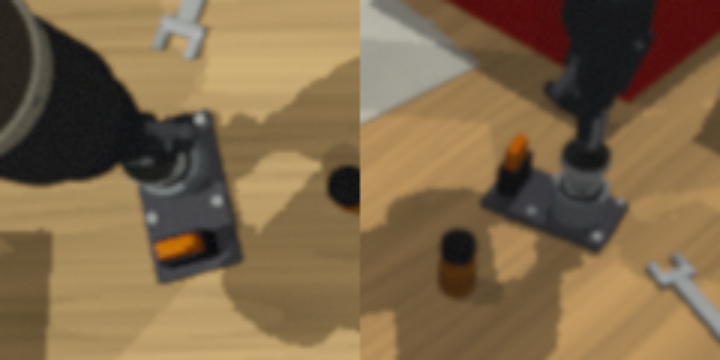

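The scene crop shows the closed fingertips centred over the left pad at about (585,150), a little above it. I'll press down.

```bash
for k in 1 2 ; do python3 -m crank '[{"tx":0,"ty":0,"tz":0.5,"wx":0,"wy":0,"wz":0,"claw":0},{"tx":0,"ty":0,"tz":0.9,"wx":0,"wy":0,"wz":0,"claw":0},{"tx":0,"ty":0,"tz":0.9,"wx":0,"wy":0,"wz":0,"claw":0},{"tx":0,"ty":0,"tz":0.9,"wx":0,"wy":0,"wz":0,"claw":0},{"tx":0,"ty":0,"tz":0.9,"wx":0,"wy":0,"wz":0,"claw":0}]' | grep -E 'pos|force'; done
for k in 1 2; do python3 -m crank '[{"tx":0,"ty":0,"tz":0.4,"wx":0,"wy":0,"wz":0,"claw":0},{"tx":0,"ty":0,"tz":0.4,"wx":0,"wy":0,"wz":0,"claw":0},{"tx":0,"ty":0,"tz":0.4,"wx":0,"wy":0,"wz":0,"claw":0},{"tx":0,"ty":0,"tz":0.4,"wx":0,"wy":0,"wz":0,"claw":0}]' | grep -E 'pos|wrist_force'; done
```

```text
position: [539.8, 298.0, 87.3]
wrist_force: [0.3, 0.5, -0.3]
gripper_force: 0.0
position: [539.8, 298.1, 78.3]
wrist_force: [-0.4, 0.5, 1.8]
gripper_force: 0.8
position: [539.8, 298.1, 74.4]
wrist_force: [-0.0, 1.0, 2.1]
position: [539.8, 298.1, 70.4]
wrist_force: [0.4, 1.7, 2.6]
```

```bash
python3 -m crank '[{"tx":0,"ty":0,"tz":-1,"wx":0,"wy":0,"wz":0,"claw":0},{"tx":0,"ty":0,"tz":-2,"wx":0,"wy":0,"wz":0,"claw":0},{"tx":0,"ty":0,"tz":-4,"wx":0,"wy":0,"wz":0,"claw":0},{"tx":0,"ty":0,"tz":-6,"wx":0,"wy":0,"wz":0,"claw":0},{"tx":0,"ty":0,"tz":-7,"wx":0,"wy":0,"wz":0,"claw":0}]' | grep -E 'pos|wrist_force'
python3 -m crank '[{"tx":0.4,"ty":-3.3,"tz":0,"wx":0,"wy":0,"wz":0,"claw":0},{"tx":0.8,"ty":-6.6,"tz":0,"wx":0,"wy":0,"wz":0,"claw":0},{"tx":1.1,"ty":-9.9,"tz":0,"wx":0,"wy":0,"wz":0,"claw":0},{"tx":1.4,"ty":-13.2,"tz":0,"wx":0,"wy":0,"wz":0,"claw":0},{"tx":1.7,"ty":-16.5,"tz":0,"wx":0,"wy":0,"wz":0,"claw":0}]' | grep -E 'pos|wrist_force'
python3 -m crank '[{"tx":0.4,"ty":-3.5,"tz":0,"wx":0,"wy":0,"wz":0,"claw":0},{"tx":0.8,"ty":-7,"tz":0,"wx":0,"wy":0,"wz":0,"claw":0},{"tx":1.1,"ty":-10.5,"tz":0,"wx":0,"wy":0,"wz":0,"claw":0},{"tx":1.4,"ty":-14,"tz":0,"wx":0,"wy":0,"wz":0,"claw":0},{"tx":1.5,"ty":-16.4,"tz":0,"wx":0,"wy":0,"wz":0,"claw":0}]' | grep -E 'pos|wrist_force'
python3 -m crank '[{"tx":0,"ty":0,"tz":1,"wx":0,"wy":0,"wz":0,"claw":0},{"tx":0,"ty":0,"tz":3,"wx":0,"wy":0,"wz":0,"claw":0},{"tx":0,"ty":0,"tz":4.4,"wx":0,"wy":0,"wz":0,"claw":0},{"tx":0,"ty":0,"tz":4.4,"wx":0,"wy":0,"wz":0,"claw":0},{"tx":0,"ty":0,"tz":4.4,"wx":0,"wy":0,"wz":0,"claw":0}]' | grep -E 'clock|pos|wrist_force'
python3 - <<'E'
from cell import imaging
import cv2,numpy as np
a=imaging.camera('top')['pixels'][170:290,80:330];b=imaging.camera('scene')['pixels'][80:200,170:370]
cv2.imwrite('pics/b1.png',cv2.resize(np.hstack([a,b]),None,fx=1.7,fy=1.7)[:,:,::-1])
E
```

```text
position: [540.4, 298.4, 143.5]
wrist_force: [1.2, 0.0, 1.1]
position: [522.1, 131.5, 140.7]
wrist_force: [0.2, -0.0, 0.3]
position: [506.7, -33.4, 140.7]
wrist_force: [0.4, -0.3, 0.4]
clock: 6.62
position: [507.5, -31.1, 96.1]
wrist_force: [-0.5, -0.6, 0.6]
```

View pics/b1.png

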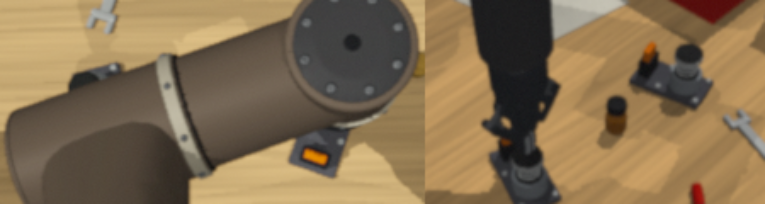

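The fingertips are over the middle pad at about (525,150). The left mount is back up with its tag up at (650,50), and the jar at (617,115) hasn't moved. Next I press the middle pad.

```bash
for k in 1 2 ; do python3 -m crank '[{"tx":0,"ty":0,"tz":0.5,"wx":0,"wy":0,"wz":0,"claw":0},{"tx":0,"ty":0,"tz":0.9,"wx":0,"wy":0,"wz":0,"claw":0},{"tx":0,"ty":0,"tz":0.9,"wx":0,"wy":0,"wz":0,"claw":0},{"tx":0,"ty":0,"tz":0.9,"wx":0,"wy":0,"wz":0,"claw":0},{"tx":0,"ty":0,"tz":0.9,"wx":0,"wy":0,"wz":0,"claw":0}]' | grep -E 'pos|wrist_force'; done
for k in 1 2; do python3 -m crank '[{"tx":0,"ty":0,"tz":0.4,"wx":0,"wy":0,"wz":0,"claw":0},{"tx":0,"ty":0,"tz":0.4,"wx":0,"wy":0,"wz":0,"claw":0},{"tx":0,"ty":0,"tz":0.4,"wx":0,"wy":0,"wz":0,"claw":0},{"tx":0,"ty":0,"tz":0.4,"wx":0,"wy":0,"wz":0,"claw":0}]' | grep -E 'pos|wrist_force'; done
python3 -m crank '[{"tx":0,"ty":0,"tz":-1,"wx":0,"wy":0,"wz":0,"claw":0},{"tx":0,"ty":0,"tz":-2,"wx":0,"wy":0,"wz":0,"claw":0},{"tx":0,"ty":0,"tz":-4,"wx":0,"wy":0,"wz":0,"claw":0},{"tx":0,"ty":0,"tz":-6,"wx":0,"wy":0,"wz":0,"claw":0},{"tx":0,"ty":0,"tz":-7,"wx":0,"wy":0,"wz":0,"claw":0}]' | grep -E 'pos|wrist_force'
```

```text
position: [508.0, -31.0, 87.4]
wrist_force: [-0.4, 0.4, 0.2]
position: [508.6, -30.9, 78.6]
wrist_force: [2.4, -0.2, 3.1]
position: [508.5, -30.9, 74.7]
wrist_force: [2.4, 1.1, 4.5]
position: [508.5, -30.9, 70.8]
wrist_force: [1.7, 1.3, 6.3]
position: [507.7, -31.2, 142.7]
wrist_force: [0.5, -0.0, 0.0]
```

```bash
python3 -m crank '[{"tx":-1.2,"ty":-3.3,"tz":0,"wx":0,"wy":0,"wz":0,"claw":0},{"tx":-2.4,"ty":-6.6,"tz":0,"wx":0,"wy":0,"wz":0,"claw":0},{"tx":-3.6,"ty":-9.9,"tz":0,"wx":0,"wy":0,"wz":0,"claw":0},{"tx":-4.8,"ty":-13.2,"tz":0,"wx":0,"wy":0,"wz":0,"claw":0},{"tx":-6,"ty":-16.5,"tz":0,"wx":0,"wy":0,"wz":0,"claw":0}]' | grep -E 'pos|wrist_force'
python3 -m crank '[{"tx":-1.2,"ty":-3.3,"tz":0,"wx":0,"wy":0,"wz":0,"claw":0},{"tx":-2.2,"ty":-6.5,"tz":0,"wx":0,"wy":0,"wz":0,"claw":0},{"tx":-2.2,"ty":-6.5,"tz":2,"wx":0,"wy":0,"wz":0,"claw":0},{"tx":-2.2,"ty":-6.5,"tz":4.4,"wx":0,"wy":0,"wz":0,"claw":0},{"tx":-2.2,"ty":-6.5,"tz":4.4,"wx":0,"wy":0,"wz":0,"claw":0}]' | grep -E 'clock|pos|wrist_force'
for k in 1 2 ; do python3 -m crank '[{"tx":0,"ty":0,"tz":0.5,"wx":0,"wy":0,"wz":0,"claw":0},{"tx":0,"ty":0,"tz":0.9,"wx":0,"wy":0,"wz":0,"claw":0},{"tx":0,"ty":0,"tz":0.9,"wx":0,"wy":0,"wz":0,"claw":0},{"tx":0,"ty":0,"tz":0.9,"wx":0,"wy":0,"wz":0,"claw":0},{"tx":0,"ty":0,"tz":0.9,"wx":0,"wy":0,"wz":0,"claw":0}]' | grep -E 'pos|wrist_force'; done
for k in 1 2; do python3 -m crank '[{"tx":0,"ty":0,"tz":0.4,"wx":0,"wy":0,"wz":0,"claw":0},{"tx":0,"ty":0,"tz":0.4,"wx":0,"wy":0,"wz":0,"claw":0},{"tx":0,"ty":0,"tz":0.4,"wx":0,"wy":0,"wz":0,"claw":0},{"tx":0,"ty":0,"tz":0.4,"wx":0,"wy":0,"wz":0,"claw":0}]' | grep -E 'pos|wrist_force'; done
python3 -m crank '[{"tx":0,"ty":0,"tz":-1,"wx":0,"wy":0,"wz":0,"claw":0},{"tx":0,"ty":0,"tz":-2,"wx":0,"wy":0,"wz":0,"claw":0},{"tx":0,"ty":0,"tz":-4,"wx":0,"wy":0,"wz":0,"claw":0},{"tx":0,"ty":0,"tz":-6,"wx":0,"wy":0,"wz":0,"claw":0},{"tx":0,"ty":0,"tz":-7,"wx":0,"wy":0,"wz":0,"claw":0}]' | grep -E 'pos|wrist_force|rot'
```

```text
position: [567.4, -197.4, 140.3]
wrist_force: [0.1, 0.6, -0.1]
clock: 9.47
position: [586.2, -260.8, 91.3]
wrist_force: [-1.7, 0.5, -1.4]
position: [590.8, -260.7, 88.5]
wrist_force: [0.0, -0.4, 0.5]
position: [591.3, -261.0, 79.2]
wrist_force: [0.8, 2.4, 6.4]
position: [591.3, -261.0, 75.5]
wrist_force: [-0.1, 2.8, 8.5]
position: [591.3, -261.0, 71.8]
wrist_force: [-0.3, 2.8, 10.2]
position: [590.6, -261.2, 142.4]
tcp_rot: [[-1.0, -0.001, 0.001], [-0.001, 1.0, -0.001], [-0.001, -0.001, -1.0]]
wrist_force: [0.7, -0.3, -0.4]
```

The force near 13 mm was 2.6 N on the left, 6.3 N in the middle and 10.2 N on the right, so the left mount is softest. Next is its tag.

```bash
python3 - <<'E'
from h import *
from cell import imaging
t=imaging.camera('top')
h=cv2.cvtColor(t['pixels'],cv2.COLOR_RGB2HSV)
n,_,st,ce=cv2.connectedComponentsWithStats(cv2.inRange(h,(5,200,120),(18,255,255)))
for i in range(1,n):
    if 20<st[i,4]<400: print(ce[i].round(1),st[i,4],ray(t,*ce[i],65).round(1))
E
for k in 1 2 3; do python3 -m crank '[{"tx":0.8,"ty":3.3,"tz":0,"wx":0,"wy":0,"wz":0,"claw":0},{"tx":1.6,"ty":6.6,"tz":0,"wx":0,"wy":0,"wz":0,"claw":0},{"tx":2.4,"ty":9.9,"tz":0,"wx":0,"wy":0,"wz":0,"claw":0},{"tx":3.2,"ty":13.2,"tz":0,"wx":0,"wy":0,"wz":0,"claw":0},{"tx":4,"ty":16.5,"tz":0,"wx":0,"wy":0,"wz":0,"claw":0}]' | grep -E 'clock|pos|wrist_force'; done
```

```text
[138.8 251.6] 75 [470.4 281.6  65. ]
clock: 11.85
position: [548.7, -94.8, 139.4]
wrist_force: [1.0, 0.8, -0.2]
clock: 12.27
position: [508.6, 70.2, 139.6]
wrist_force: [1.2, -0.3, -0.2]
clock: 12.68
position: [468.5, 235.1, 139.7]
wrist_force: [0.8, 0.1, 0.7]
```

```bash
python3 -m crank '[{"tx":0,"ty":2.7,"tz":0,"wx":0,"wy":0,"wz":0,"claw":0},{"tx":0,"ty":4.7,"tz":0,"wx":0,"wy":0,"wz":0,"claw":0},{"tx":0,"ty":4.7,"tz":3,"wx":0,"wy":0,"wz":0,"claw":0},{"tx":0,"ty":4.7,"tz":5.5,"wx":0,"wy":0,"wz":0,"claw":0},{"tx":0,"ty":4.7,"tz":6.2,"wx":0,"wy":0,"wz":0,"claw":0}]' | grep -E 'clock|pos|wrist_force'
python3 -m crank '[{"tx":0,"ty":0,"tz":0,"wx":0,"wy":0,"wz":0,"claw":0},{"tx":0,"ty":0,"tz":0,"wx":0,"wy":0,"wz":0,"claw":0},{"tx":0,"ty":0,"tz":0,"wx":0,"wy":0,"wz":0,"claw":0}]' | grep -E 'clock|pos|wrist_force'
python3 - <<'E'
from cell import imaging
import cv2,numpy as np
a=imaging.camera('top')['pixels'][170:290,80:200];b=imaging.camera('scene')['pixels'][60:180,250:370]
cv2.imwrite('pics/t1.png',cv2.resize(np.hstack([a,b]),None,fx=3,fy=3)[:,:,::-1])
E
```

```text
clock: 13.1
position: [467.3, 279.3, 74.2]
wrist_force: [-0.5, -1.7, 0.4]
clock: 13.35
position: [470.5, 281.2, 79.5]
wrist_force: [-0.5, -0.5, -0.0]
```

View pics/t1.png

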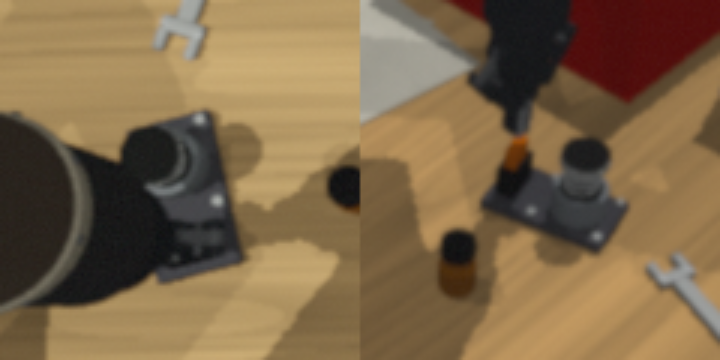

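The fingertips are right above the orange tag at about (517,135) in the scene crop. I'll push it down.

```bash
python3 -m crank '[{"tx":0,"ty":0,"tz":0.6,"wx":0,"wy":0,"wz":0,"claw":0},{"tx":0,"ty":0,"tz":1.2,"wx":0,"wy":0,"wz":0,"claw":0},{"tx":0,"ty":0,"tz":1.6,"wx":0,"wy":0,"wz":0,"claw":0},{"tx":0,"ty":0,"tz":2,"wx":0,"wy":0,"wz":0,"claw":0},{"tx":0,"ty":0,"tz":2,"wx":0,"wy":0,"wz":0,"claw":0}]' | grep -E 'clock|pos|wrist_force'
for k in 1 2; do python3 -m crank '[{"tx":0,"ty":0,"tz":0.3,"wx":0,"wy":0,"wz":0,"claw":0},{"tx":0,"ty":0,"tz":0.5,"wx":0,"wy":0,"wz":0,"claw":0},{"tx":0,"ty":0,"tz":0.5,"wx":0,"wy":0,"wz":0,"claw":0},{"tx":0,"ty":0,"tz":0.5,"wx":0,"wy":0,"wz":0,"claw":0}]' | grep -E 'clock|pos|wrist_force'; done
```

```text
clock: 13.87
position: [469.8, 281.0, 57.7]
wrist_force: [0.2, 1.0, -0.0]
clock: 14.2
position: [469.8, 280.9, 53.2]
wrist_force: [1.0, 0.5, 0.9]
clock: 14.53
position: [469.8, 281.0, 49.0]
wrist_force: [-2.8, -0.8, 9.5]
```

```bash
for k in 1 2; do python3 -m crank '[{"tx":0,"ty":0,"tz":0.15,"wx":0,"wy":0,"wz":0,"claw":0},{"tx":0,"ty":0,"tz":0.15,"wx":0,"wy":0,"wz":0,"claw":0},{"tx":0,"ty":0,"tz":0.15,"wx":0,"wy":0,"wz":0,"claw":0}]' | grep -E 'pos|wrist_force'; done
python3 - <<'E'
from cell import imaging
import cv2,numpy as np
b=imaging.camera('scene')['pixels'][60:180,250:370]
cv2.imwrite('pics/t2.png',cv2.resize(b,None,fx=4,fy=4)[:,:,::-1])
E
```

```text
position: [469.9, 281.0, 48.8]
wrist_force: [-6.8, -2.4, 23.1]
position: [470.0, 281.1, 48.7]
wrist_force: [-12.3, -4.4, 37.0]
```

View pics/t2.png

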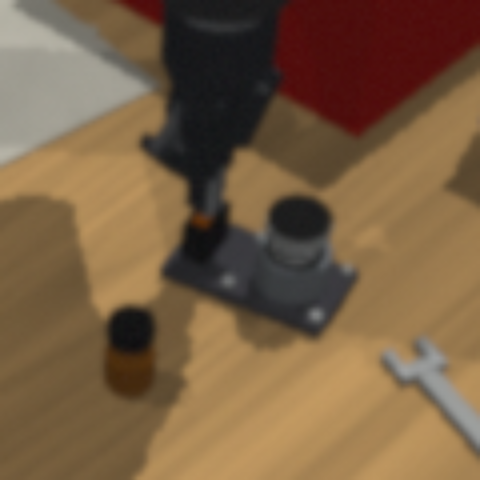

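The tag is at its hard stop: it stays at z 48.8 as force rises, and only a sliver of orange shows at (203,222). I'll back off, move clear and check.

```bash
python3 -m crank '[{"tx":0,"ty":0,"tz":-0.5,"wx":0,"wy":0,"wz":0,"claw":0},{"tx":0,"ty":0,"tz":-2,"wx":0,"wy":0,"wz":0,"claw":0},{"tx":0,"ty":0,"tz":-5,"wx":0,"wy":0,"wz":0,"claw":0},{"tx":0,"ty":0,"tz":-9,"wx":0,"wy":0,"wz":0,"claw":0},{"tx":0,"ty":0,"tz":-13,"wx":0,"wy":0,"wz":0,"claw":0}]' | grep -E 'pos|wrist_force'
python3 -m crank '[{"tx":0,"ty":3,"tz":-3,"wx":0,"wy":0,"wz":0,"claw":0},{"tx":0,"ty":6,"tz":-5,"wx":0,"wy":0,"wz":0,"claw":0},{"tx":0,"ty":10,"tz":-5,"wx":0,"wy":0,"wz":0,"claw":0},{"tx":0,"ty":14,"tz":-5,"wx":0,"wy":0,"wz":0,"claw":0},{"tx":0,"ty":14,"tz":-5,"wx":0,"wy":0,"wz":0,"claw":0}]' | grep -E 'clock|pos|wrist_force'
python3 - <<'E'
from h import *
from cell import imaging
t=imaging.camera('top');s=imaging.camera('scene')
a=cv2.resize(s['pixels'],None,fx=1.5,fy=1.5)
cv2.imwrite('pics/end.png',a[:,:,::-1])
for c in(t,s):
  h=cv2.cvtColor(c['pixels'],cv2.COLOR_RGB2HSV)
  n,_,st,ce=cv2.connectedComponentsWithStats(cv2.inRange(h,(5,200,120),(18,255,255)))
  for i in range(1,n):
    if 10<st[i,4]<400: print(ce[i].round(1),st[i,4],ray(c,*ce[i],65).round(1))
E
```

```text
position: [468.8, 280.0, 175.7]
wrist_force: [1.6, 0.6, 0.1]
clock: 15.92
position: [469.4, 426.3, 224.3]
wrist_force: [0.2, 0.4, -0.9]
[364.6 224.3] 83 [ 523.4 -238.4   65. ]
[140.  251.8] 70 [470.  278.9  65. ]
[265.1 261.8] 80 [442.1  -6.2  65. ]
[301.4 112. ] 29 [481.1 268.7  65. ]
[219.7 157.2] 44 [441.8  -6.8  65. ]
[167.1 231.8] 58 [ 523.9 -240.9   65. ]
```

View pics/end.png

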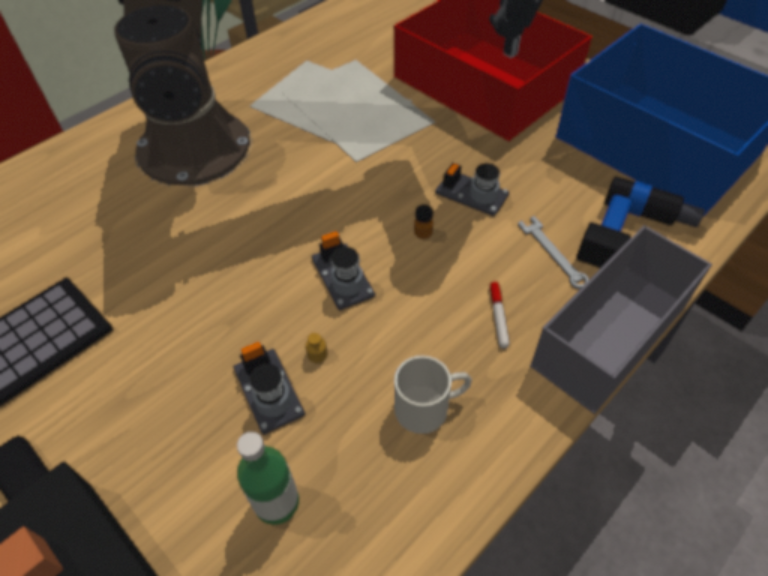

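The end picture shows the left tag sunk into its holder at about (453,172), and its pad lower at (487,172). The other two tags are still up, at (331,241) and (253,353). Nothing else has moved and the arm is clear.

```bash
python3 -c "
from cell import ticket
print(ticket.sign_off())"
```

```text
the job is handed in; nothing more can be done
None
```

I pressed all three pads in order from left to right; the left mount was softest (about 2.6 N, against 6.3 and 10.2 N), so I pushed its tag fully down, left the other two up, and handed the job in.

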